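# Turn up the warming plate by its inner knob

### The job

Turn the mug's warming plate up to its preset limit: push the small inner power knob part-way in to free its child lock, turn it clockwise until you feel it come up softly against its limit stop, and leave it there, standing out again. The stop is rubber and must not be forced, and the timer ring round the knob is already set: do not let it turn. Leave the mug, the salt shaker and the pepper mill where they stand.

Things in the scene. Friction and masses are not known exactly. Their poses are not given: they have to be found in the camera images.
- plate: white warming plate, fixed, 300 x 200 mm, its top 40 mm above the table. Origin at the centre of its underside; x from its front (towards the robot) to its back, y to its left, z up. A black disc of 158 mm at the back (centre 55 mm behind the origin, top at 43 mm) carries the mug; the double control is at the front, its vertical axis 95 mm in front of the origin.
- knob_top (a point): centre of the top of the black inner power knob, on its axis, 94 mm above the table when standing out; turns and sinks with it. The knob is a bar 40 mm long (point's x), 16 mm thick (y), 24 mm high, on a round skirt 40 mm across, 6 mm thick, whose underside is 9 mm above the timer ring. A white line marks the bar's -x end, which points to the plate's front at the start.
- knob_press (a joint): how far the inner knob is pushed in, m; 0 = out. A spring resists (4.8 N at first, 0.8 N more per mm) and lifts it out when let go. Under 4 mm a child lock blocks turning at the start; from 4.5 mm on it is free. At 8 mm feet under the skirt meet the timer ring and drag it along, so keep to 5 to 7 mm while turning.
- power_knob (a joint): angle of the inner knob, rad, growing clockwise from above. Starts at 0 (off, locked: moves only 0.07 until pushed in). Past 0.65 the lock no longer holds it and it may stand out again. Even friction of 0.06 N m; it stays where it is left. The limit stop meets it somewhere between 0.7 and 1.35: where is not known and must be felt.
- timer_ring (a joint): angle of the outer timer ring, rad, growing clockwise from above; set somewhere at the start. It is an aluminium ring of 72 mm diameter, top 55 mm above the table, round the same axis below the knob; it turns very easily (0.02 N m).
- ring_mark (a point): red mark on top of the timer ring, 32 mm from the axis; moves as the ring turns.
- limiter: carrier of the rubber limit stop, unseen in the housing. Origin on the knob's axis; its pose does not tell the stop's angle. Past the first touch the moment rises above the friction by 1.6 N m per rad; the stop acts 22 mm from the axis and is overloaded at 10 N (0.22 N m above friction, 0.14 rad past touch). 0.04 to 0.1 rad past touch is good; let go, the knob stays against the stop.
- mug: mug, dark grey above and pale green below, about 82 mm across, 117 mm with its handle, 94 mm high, standing on the black disc. Origin at the centre of its underside.
- salt_shaker: salt shaker, grey top, 44 mm diameter, 90 mm high, on the table left of the plate. Origin at the centre of its underside.
- pepper_mill: dark wooden pepper mill, 58 mm diameter, 170 mm high, on the table right of the plate. Origin at the centre of its underside.

How it is judged:
By the outcome, as a careful person would: the job done as asked, in the order asked, and still so for the second after the job is handed in, with the robot touching nothing.
It also fails if it takes over 58 s, if anything falls off the work surface, if the arm or the gripper's body presses on something with over 40 N, if the wrist force passes 120 N, or if a joint passes its speed limit or range.

### The arm

A 7-joint arm with a two-finger parallel gripper is mounted at the origin on a cart in front of the work surface, level with it; the furniture and walls round the work are solid. World frame = base frame: x ahead of the robot, y to its left, z up, the work surface at z = 0. Lengths are in m, angles in rad, forces in N, time in s.
With the tool pointing down it reaches from about 0.425 to 0.825 m from the base axis. Payload 3.6 kg.
Tool frame: the origin (TCP) lies where the fingers leave the gripper's body, on its centre line; the fingertips stand 73 mm ahead of it and the grasp point (between the pads) lies 54 mm ahead of it; z points along the fingers, y is the line along which they close (so a half turn about z gives the same grasp; the last joint's range is limited). The gripper opens to 85 mm and grips with 20 to 120 N. Pads are 22 mm wide; open, the fingers measure 114 mm over their backs; the gripper's body (76 mm by 85 mm) begins 54 mm behind the grasp point. The pads swing forward as they close: fully open they stand 13 mm farther back than shut.
Start: joints at [-1.335, 0.615, -0.013, 1.423, 0.008, 1.103, -0.04], TCP at [0.169, 0.628, 0.304] pointing down, gripper open.
Joint ranges: [-3.12, 3.12], [-0.3, 2.06], [-1.34, 1.32], [0.26, 2.42], [-1.36, 4.5], [0.01, 1.98], [-2.84, 2.84]. Speed limits (rad/s): [2.79, 2.79, 3.14, 3.14, 3.14, 3.14, 3.14].

### API

Orientations are given as a unit quaternion [x, y, z, w].
In Python, from station import arm, snapshot, camera_info, ticket gives the robot as it stands. Calls block until the motion is done:
- arm.movep(position, orientation): joint-space move of the TCP to a pose.
- arm.line_to(position, velocity=0.15, ori=None): straight line of the TCP; ori=None keeps the orientation; velocity is the mean speed in m/s.
- arm.move_j(angles): joint-space move.
- arm.move_gripper(opening, effort=None): opening from 0.0 (shut) to 1.0 (fully open); effort is the grip in N (None keeps the last); returns when the fingers have stopped.
- arm.pause(seconds).
- arm.ik(position, orientation): joint angles nearest the present ones, or None.
- snapshot(name): name is "side" or "top" or "wrist"; returns the picture (480x640x3 uint8, blue, green, red); there is no depth.
- camera_info(name): a dict with "fx", "fy", "cx", "cy" (pixels), "dist_coeffs" ([k1, k2, p1, p2, k3] as OpenCV has them; the pictures are not rectified), "R" (3x3) and "t" (3): a world point X has camera coordinates R X + t; the wrist camera has in their place "T_tool_cam" (4x4, takes a point from camera to tool coordinates, whose origin is the TCP and whose axes are the flange's). Camera axes: x right, y down, z forward; pixel columns grow to the right and rows downward; lengths in m; the calibration is good to about 2 mm. A picture is of the moment at which its call begins: read the wrist's pose just before it. camera_info takes no time and is no camera call.
A pose or a line that the arm cannot do raises arm.MotionError and nothing moves.
- ticket.finish_job(): hands the job in, once; it reports no verdict.
Readings, each from a call of its own:
- arm.read_time(): time.
- arm.read_joint_positions(): joint angles.
- arm.read_dq(): joint speeds.
- arm.read_effort(): joint torques, N m.
- arm.read_tool_pos(): TCP position.
- arm.read_eef_rot(): TCP orientation.
- arm.read_ft_force(): force on the tool from outside, world axes, zero at the start.
- arm.read_wrist_torque(): the same for the moment, N m.
- arm.read_opening(): opening from 0.0 (shut) to 1.0 (fully open).
Only numpy, scipy, OpenCV 4.12 (cv2) and the standard library are available. Lean on these libraries where they do the work, as an engineer would, in place of code of your own. Each camera call takes 0.05 s, during which the arm holds its last target. There are 200 camera calls.

## Working session

There is one attempt and no reset: what is moved stays moved. The work goes in short steps, each a Python script; the robot and the scene stay as the last script left them, time stands still between calls to the robot, and variables do not carry over. Pictures are saved under pics/ and viewed, on a budget of 10 in all, crops included, one or two more only if the job needs it, and the job is handed in when it is done.

```bash
ls; mkdir -p pics
python3 - <<'E'
from station import arm, snapshot, camera_info
import cv2, numpy as np
for n in("side","top"):
    cv2.imwrite(f"pics/{n}0.png",snapshot(n)); c=camera_info(n); print(n,c)
print({k:v for k,v in camera_info("wrist").items()})
print(arm.read_time(),arm.read_tool_pos(),arm.read_eef_rot(),arm.read_ft_force(),arm.read_wrist_torque())
E
```

```text
pics
side {'fx': 435.9839185526614, 'fy': 435.9839185526614, 'cx': 321.80469142136434, 'cy': 237.70182936317795, 'dist_coeffs': array([-0.10353381,  0.        ,  0.        ,  0.        ,  0.        ]), 'R': array([[ 0.900565  , -0.43426883, -0.0198308 ],
       [-0.28433246, -0.55390049, -0.78252751],
       [ 0.32884302,  0.71035542, -0.62230012]]), 't': array([-0.58793606,  0.25135116,  0.69102742])}
top {'fx': 495.9733178831426, 'fy': 495.9733178831426, 'cx': 318.3427320939352, 'cy': 239.0090206062038, 'dist_coeffs': array([-0.12745031,  0.        ,  0.        ,  0.        ,  0.        ]), 'R': array([[-0.11348473, -0.99352342,  0.00569441],
       [-0.96894379,  0.1094061 , -0.22176166],
       [ 0.2197024 , -0.03068413, -0.97508427]]), 't': array([0.06533377, 0.64764699, 0.78202622])}
{'fx': 428.30685903494106, 'fy': 428.30685903494106, 'cx': 318.75187447212284, 'cy': 234.21370817743605, 'dist_coeffs': array([-0.07378356,  0.        ,  0.        ,  0.        ,  0.        ]), 'T_tool_cam': array([[-1.27958110e-03, -9.51099796e-01, -3.08881111e-01,
         8.02471604e-02],
       [ 9.99998866e-01, -9.71689982e-04, -1.15062232e-03,
        -8.05566379e-04],
       [ 7.94219975e-04, -3.08882233e-01,  9.51099961e-01,
        -6.89199404e-02],
       [ 0.00000000e+00,  0.00000000e+00,  0.00000000e+00,
         1.00000000e+00]])}
0.1 [0.16871473 0.62717282 0.30284031] [ 1.31002164e-01  9.91381376e-01 -1.17451284e-03 -1.44288680e-04] [-0.19154327 -0.07966214 -0.47555233] [ 0.04671541 -0.01059448  0.02740633]
```

View pics/top0.png

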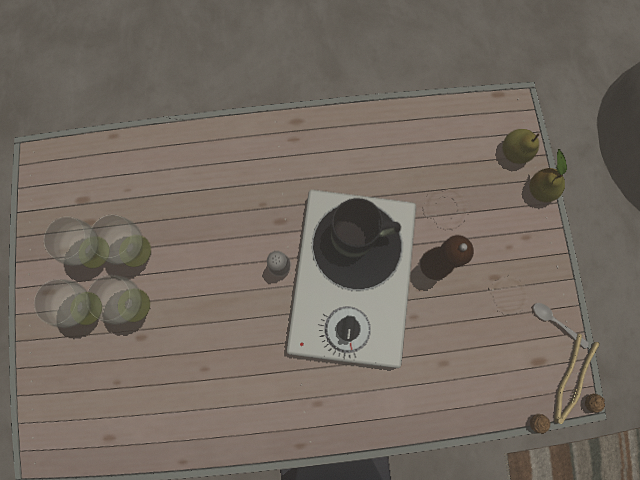

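View pics/side0.png

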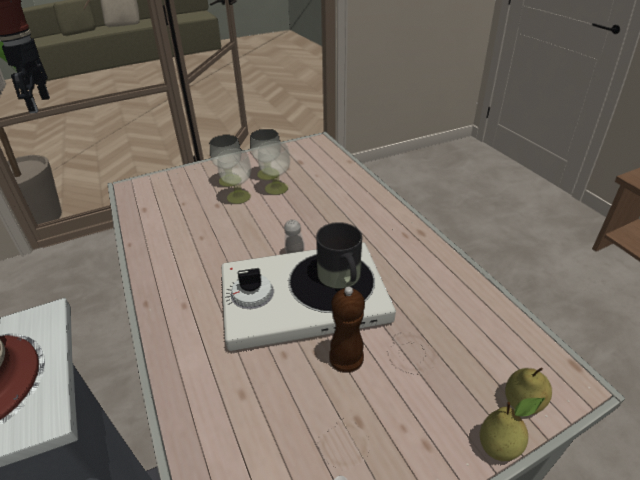

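Top view: plate corners are near (310,191), (414,204), (400,367) and (287,355). The knob is at (348,330) with the red ring mark at (351,346), and the mug is at (357,222). The side view shows the same layout with nothing close above the control.

```bash
cat > h.py <<'E'
from station import arm, snapshot, camera_info, ticket
import cv2, numpy as np
from scipy.spatial.transform import Rotation as Rot
def wrist_RT():
    c=camera_info("wrist"); p=np.array(arm.read_tool_pos()); R=Rot.from_quat(arm.read_eef_rot()).as_matrix()
    T=c["T_tool_cam"]; Rc=R@T[:3,:3]; C=R@T[:3,3]+p
    return Rc,C
def cast(name,px,z,RT=None):
    c=camera_info(name); K=np.array([[c["fx"],0,c["cx"]],[0,c["fy"],c["cy"]],[0,0,1]])
    u=cv2.undistortPoints(np.float64(px).reshape(-1,1,2),K,c["dist_coeffs"])[:,0]
    d=np.c_[u,np.ones(len(u))]
    Rc,C=RT if RT else (c["R"].T,-c["R"].T@c["t"])
    d=d@Rc.T
    return C+d*((z-C[2])/d[:,2])[:,None]
E
python3 - <<'E'
from h import *
im=cv2.imread("pics/top0.png"); hsv=cv2.cvtColor(im,cv2.COLOR_BGR2HSV)
m=((hsv[...,2]>150)&(hsv[...,1]<40)).astype(np.uint8)
cs=cv2.findContours(m,cv2.RETR_EXTERNAL,cv2.CHAIN_APPROX_NONE)[0]
c=max(cs,key=cv2.contourArea); h=cv2.convexHull(c)
a=cv2.approxPolyDP(h,8,True)[:,0]; print(a.tolist(),cv2.contourArea(h))
W=cast("top",h[:,0],0.04); r=cv2.minAreaRect(np.float32(W[:,:2]*1000)); print(r)
Q=cast("top",a,0.04)[:,:2]; print(Q, Q.mean(0))
red=((hsv[...,2]>90)&(hsv[...,1]>150)&((hsv[...,0]<8)|(hsv[...,0]>172))).astype(np.uint8)
n,l,s,ct=cv2.connectedComponentsWithStats(red)
for i in range(1,n):
    if s[i,4]>2: print(s[i].tolist(),ct[i],cast("top",[ct[i]],0.055))
dk=(hsv[...,2]<45).astype(np.uint8); n,l,s,ct=cv2.connectedComponentsWithStats(dk[310:350,325:372])
for i in range(1,n):
    if s[i,4]>20: print('dark',s[i].tolist(),ct[i]+[325,310],cast("top",[ct[i]+[325,310]],0.08))
cv2.imwrite("pics/crop.png",cv2.resize(im[180:380,230:490],None,fx=3,fy=3,interpolation=cv2.INTER_CUBIC))
E
```

```text
[[311, 191], [414, 204], [398, 365], [289, 351]] 17724.0
((586.5182495117188, -64.07821655273438), (192.75595092773438, 292.39337158203125), 76.15907287597656)
[[ 0.74937106 -0.006063  ]
 [ 0.70389059 -0.19076749]
 [ 0.42298704 -0.11967539]
 [ 0.46830355  0.06311026]] [ 0.58613806 -0.0633489 ]
[300, 343, 3, 3, 6] [301.16666667 343.83333333] [[0.47782213 0.04067379 0.055     ]]
```

View pics/crop.png

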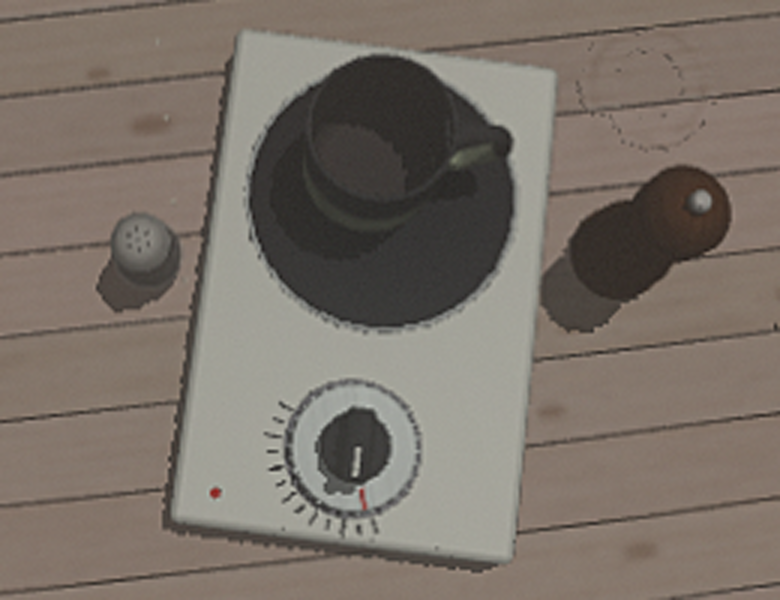

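```bash
cat >> h.py <<'E'
def down(yaw):  # tool x at world angle yaw, z down
    x=np.array([np.cos(yaw),np.sin(yaw),0]); z=np.array([0,0,-1.]); return Rot.from_matrix(np.c_[x,np.cross(z,x),z]).as_quat()
E
python3 - <<'E'
from h import *
ax=np.deg2rad(-13.84)
k=np.array([0.5865,-0.0641])-0.095*np.array([np.cos(ax),np.sin(ax)]); print(k,cast("top",[[347.7,330]],0.055))
for y0 in (ax,ax+np.pi):
  for d in (0,.7,1.5):
    for z in(.3,.14): 
      q=arm.ik([*k,z],down(y0-d)); print(round(y0,2),d,z,None if q is None else np.round(q,2))
E
```

```text
[ 0.49425809 -0.04137492] [[ 0.49189897 -0.04025973  0.055     ]]
-0.24 0 0.3 [-0.66  0.6   1.11  1.88 -0.62  1.06 -1.1 ]
-0.24 0 0.14 [-0.29  0.68  0.51  2.04 -0.6   0.57 -1.17]
-0.24 0.7 0.3 [-0.66  0.61  1.14  1.88 -0.63  1.07 -1.78]
-0.24 0.7 0.14 [-0.6   0.94  1.13  2.05 -1.1   0.95 -1.37]
-0.24 1.5 0.3 [ 0.76  0.61 -1.15  1.84  0.63  1.11  2.35]
-0.24 1.5 0.14 [ 0.28  0.65 -0.36  2.02  0.43  0.54  2.59]
2.9 0 0.3 [-0.19  0.39  0.33  1.87 -0.16  0.9   1.54]
2.9 0 0.14 [ 0.03  0.62  0.01  2.03 -0.02  0.49  1.38]
2.9 0.7 0.3 [-0.26  0.41  0.43  1.87 -0.21  0.91  0.89]
2.9 0.7 0.14 [-0.05  0.63  0.13  2.03 -0.17  0.49  0.83]
2.9 1.5 0.3 [-0.38  0.43  0.6   1.88 -0.3   0.92  0.19]
2.9 1.5 0.14 [-0.14  0.64  0.26  2.04 -0.32  0.51  0.19]
```

Run:
```python
from h import *
ax=np.deg2rad(-13.84); k=[0.493,-0.041]
arm.line_to([0.13,0.48,0.38],0.25)
arm.movep([*k,0.30],down(ax+np.pi))
arm.pause(0.2)
RT=wrist_RT(); np.savez("rt1",Rc=RT[0],C=RT[1]); im=snapshot("wrist"); cv2.imwrite("pics/w1.png",im)
print(arm.read_time(),arm.read_tool_pos(),np.round(arm.read_joint_positions(),3),arm.read_ft_force(),arm.read_wrist_torque())
```

```text
3.4667 [ 0.49307482 -0.04049258  0.30002727] [-0.428  0.444  0.676  1.881 -0.342  0.933  1.738] [-0.16385324 -0.22769409  0.68069229] [ 0.00412418 -0.00272532  0.00659233]
```

View pics/w1.png

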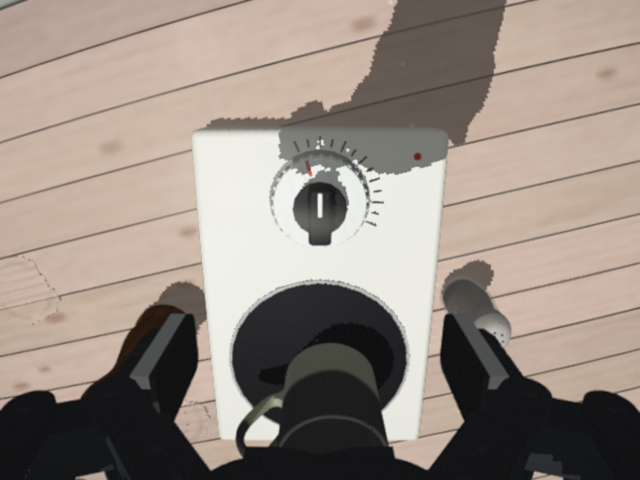

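Wrist view: the bar runs from about (320,182) to (320,245) with the white line at (320,205). The ring is centred near (320,200), and the red mark is at (308,168).

```bash
cat >> h.py <<'E'
from scipy.optimize import least_squares
def circ(P,r=None,loss="soft_l1"):
    f=lambda v: np.hypot(P[:,0]-v[0],P[:,1]-v[1])-(r or v[2])
    return least_squares(f,[*np.median(P[:,:2],0),r or .02],loss=loss,f_scale=5e-4).x
E
python3 - <<'E'
from h import *
d=np.load("rt1.npz"); RT=(d["Rc"],d["C"]); im=cv2.imread("pics/w1.png"); hsv=cv2.cvtColor(im,cv2.COLOR_BGR2HSV); g=hsv[...,2]
roi=np.zeros(g.shape,np.uint8); roi[165:260,280:362]=1
dk=((g<75)*roi).astype(np.uint8)
c=max(cv2.findContours(dk,cv2.RETR_EXTERNAL,cv2.CHAIN_APPROX_NONE)[0],key=cv2.contourArea)[:,0]
print("bbox",cv2.boundingRect(c))
ax=np.deg2rad(-13.84); ex=np.array([np.cos(ax),np.sin(ax)]); ey=np.array([-ex[1],ex[0]])
W=cast("wrist",c,0.070,RT)[:,:2]; s=(W-W.mean(0))@ey; P=W[np.abs(s)>.012]
print("skirt",circ(P,.020)[:2],circ(P))
T=cast("wrist",c,0.094,RT)[:,:2]; u=T@ex; v=T@ey; bar=u>u.max()-.004; print("bar +x end",u.max(),"v range",v[bar].min(),v[bar].max())
wl=((g>140)&(hsv[...,1]<60)); wl[:185]=0;wl[226:]=0;wl[:,:312]=0;wl[:,330:]=0
yy,xx=np.nonzero(wl); L=cast("wrist",np.c_[xx,yy],.094,RT)[:,:2]; print(len(L),"line mean",L.mean(0),"u,v",L.mean(0)@ex,L.mean(0)@ey,"u range",(L@ex).min(),(L@ex).max())
e=np.linalg.eigh(np.cov(L.T))[1][:,1]; print("line yaw",np.rad2deg(np.arctan2(*(e*np.sign(e[0]))[::-1])))
red=((hsv[...,1]>120)&((hsv[...,0]<8)|(hsv[...,0]>172))&(g>80)); red[:150]=0;red[200:]=0;red[:,:290]=0;red[:,330:]=0
yy,xx=np.nonzero(red); print("red",xx.mean(),yy.mean(),cast("wrist",[[xx.mean(),yy.mean()]],.055,RT))
# ring outer, plate edges
pm=((g>120)&(hsv[...,1]<40)).astype(np.uint8); pm[:128]=0
for y in (260,280,400,420):
    xs=np.nonzero(pm[y])[0]; xs=xs[(xs>180)&(xs<460)]; print(y,xs.min(),xs.max(),(cast("wrist",[[xs.min(),y],[xs.max(),y]],.04,RT)[:,:2]))
k=np.array([.5865,-.0641])-.095*ex; print("k plate",k,"u,v",k@ex,k@ey)
E
```

```text
bbox (295, 182, 52, 37)
skirt [ 0.48027601 -0.03513007] [ 0.4884174  -0.03892779  0.01763051]
bar +x end 0.48607766459359125 v range 0.08123746961000493 0.09455249256810795
124 line mean [ 0.48262546 -0.03818003] u,v 0.4777467415306054 0.07837793581266904 u range 0.4690692714839636 0.4853882907432058
line yaw -14.653549857998225
red 309.3333333333333 171.88888888888889 [[ 0.46534446 -0.04173805  0.055     ]]
260 201 438 [[ 0.51711988 -0.14784061]
 [ 0.56404896  0.04285122]]
280 203 435 [[ 0.53469226 -0.15206438]
 [ 0.58136817  0.03762556]]
400 215 422 [[ 0.65452263 -0.18170884]
 [ 0.70100105  0.00736719]]
420 217 420 [[ 0.67751644 -0.18754803]
 [ 0.72406636  0.00185239]]
k plate [ 0.49425809 -0.04137492] u,v 0.48980589723317475 0.07805845605250912
```

Run:
```python
from h import *
d=np.load("rt1.npz"); RT=(d["Rc"],d["C"]); im=cv2.imread("pics/w1.png"); g=im.max(2)
ax=np.deg2rad(-14.1); ex=np.array([np.cos(ax),np.sin(ax)]); ey=np.array([-ex[1],ex[0]])
print("col320",g[176:252,322].tolist()); print("row210",g[210,262:380].tolist()); print("row238",g[238,300:340].tolist())
for t in(100,130):
    dk=(g<t).astype(np.uint8); dk[:195]=0;dk[250:]=0;dk[:,:285]=0;dk[:,:]*=1;dk[:,355:]=0
    yy,xx=np.nonzero(dk[:250]); 
    top=cast("wrist",[[320,yy[(abs(xx-320)<6)].max()+.5]],.094,RT)[0,:2]
    pts=[]
    for y in range(197,228):
        r=np.nonzero(dk[y])[0]; pts+= [[r.min()-.5,y],[r.max()+.5,y]]
    P=cast("wrist",pts,.069,RT)[:,:2]; c=circ(P,.02)[:2]; c2=circ(P)
    b=[]
    for y in range(234,242):
        r=np.nonzero(dk[y])[0]; b+=[[r.min()-.5,y],[r.max()+.5,y]]
    B=cast("wrist",b,.094,RT)[:,:2]@ey
    print(t,"barend u-.02",top@ex-.02,"skirt uv",c@ex,c@ey,c,"free",c2[:2]@ex,c2[:2]@ey,c2[2],"bar v",B[0::2].mean(),B[1::2].mean())
k=np.array([.5865,-.0641])-.095*ex; print("plate uv",k@ex,k@ey,k)
```

```text
col320 [123, 123, 125, 124, 124, 109, 72, 39, 35, 31, 33, 32, 30, 31, 33, 37, 48, 81, 120, 136, 140, 139, 142, 144, 146, 145, 143, 142, 143, 141, 141, 142, 142, 142, 144, 147, 149, 149, 149, 148, 137, 113, 90, 89, 88, 91, 91, 91, 91, 92, 90, 90, 90, 89, 86, 84, 83, 79, 76, 74, 72, 68, 66, 64, 61, 59, 54, 51, 69, 141, 217, 238, 238, 238, 238, 238]
row210 [240, 240, 240, 240, 240, 239, 240, 238, 224, 188, 176, 203, 232, 242, 243, 243, 243, 242, 241, 241, 242, 242, 241, 241, 241, 241, 242, 242, 242, 238, 196, 126, 90, 88, 88, 87, 87, 85, 85, 85, 82, 83, 82, 82, 81, 80, 73, 70, 72, 75, 78, 77, 76, 75, 81, 142, 227, 243, 242, 223, 144, 79, 65, 67, 69, 66, 63, 59, 57, 52, 54, 52, 56, 62, 64, 66, 65, 65, 63, 64, 63, 61, 60, 60, 94, 171, 226, 237, 237, 239, 239, 238, 238, 239, 239, 239, 239, 237, 236, 237, 237, 237, 233, 220, 201, 196, 194, 227, 237, 237, 237, 235, 226, 223, 234, 237, 238, 238]
row238 [241, 241, 241, 240, 241, 241, 243, 238, 169, 85, 61, 66, 69, 70, 70, 70, 70, 66, 69, 67, 67, 67, 66, 65, 65, 65, 64, 62, 59, 56, 97, 184, 235, 242, 241, 239, 239, 240, 240, 240]
100 barend u-.02 0.48444150294614885 skirt uv 0.4817096604839182 0.08121556783729493 [ 0.48698205 -0.038583  ] free 0.4838367420815449 0.08103784004464512 0.019009403115787454 bar v 0.07308291229232489 0.08796839166351526
130 barend u-.02 0.48444150294614885 skirt uv 0.4843913720434406 0.0807457847826815 [ 0.48946852 -0.03969193] free 0.4852006311800423 0.08071946891110728 0.019492238673092875 bar v 0.07308291229232489 0.08796839166351526
plate uv 0.48944565921998806 0.08071140823274993 [ 0.49436216 -0.04095657]
```

Run:
```python
from h import *
ax=np.deg2rad(-14.1); ex=np.array([np.cos(ax),np.sin(ax)]); ey=np.array([-ex[1],ex[0]])
d=np.load("rt1.npz"); RT=(d["Rc"],d["C"])
for r,z in((182,.094),(182,.07),(130,.04),(438,.04)): print(r,z,cast("wrist",[[320,r]],z,RT)[0,:2]@ex)
T=cast("top",[[311,191],[414,204],[400,367],[287,355]],.04)[:,:2].mean(0)-.095*ex; print("top corners by eye",T@ex,T@ey)
k=.4848*ex+.0806*ey; print(k)
arm.line_to([*(k-.0*ex),.20],0.15,ori=down(ax+np.pi)); arm.pause(.2)
RT=wrist_RT(); np.savez("rt2",Rc=RT[0],C=RT[1]); im=snapshot("wrist"); cv2.imwrite("pics/w2.png",im)
print(arm.read_time(),arm.read_tool_pos(),np.round(arm.read_joint_positions(),3))
```

```text
182 0.094 0.46140840469203825
182 0.07 0.4660871107032581
130 0.04 0.43228960525477234
438 0.04 0.7235104225727615
top corners by eye 0.48638566317361775 0.0810137058131947
[ 0.48982932 -0.03993287]
4.5333 [ 0.49023996 -0.03996008  0.20074388] [-0.343  0.575  0.57   2.006 -0.478  0.693  1.854]
```

View pics/w2.png

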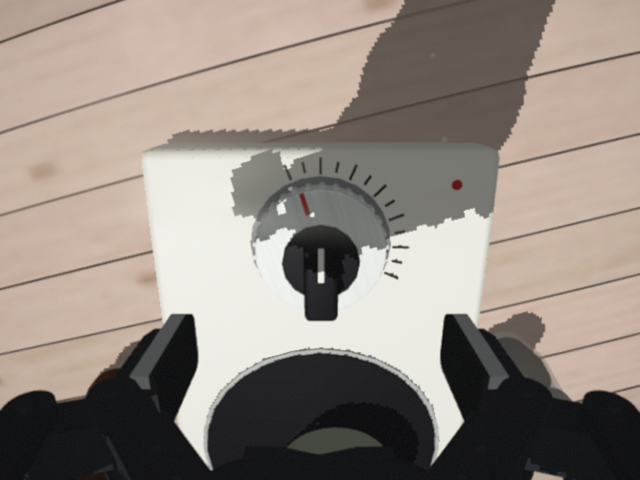

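Closer view: the skirt's front edge is near row 226, the bar's +x end is near (321,320), and the ring spans about x 251–389.

Run:
```python
from h import *
ax=np.deg2rad(-14.1); ex=np.array([np.cos(ax),np.sin(ax)]); ey=np.array([-ex[1],ex[0]])
d=np.load("rt2.npz"); RT=(d["Rc"],d["C"]); g=cv2.imread("pics/w2.png").max(2)
c=g[:,321]; print(c[218:234].tolist(),c[312:326].tolist())
f=lambda p,z:(cast("wrist",[p],z,RT)[0,:2])
e=np.nonzero(c[300:340]>130)[0][0]+299.5; s=np.nonzero(c[200:240]<80)[0][0]+199.5
print("bar end",e,f([321,e],.094)@ex-.02,"skirt",s,f([321,s],.07)@ex+.02)
pts=[]
for y in range(258,292,2):
    r=np.nonzero(g[y,270:375]<140)[0]+270; pts+=[[r.min()-.5,y],[r.max()+.5,y]]
P=np.array([f(p,.069) for p in pts]); c1=circ(P,.02)[:2]; c2=circ(P); print("skirt circ",c1@ex,c1@ey,c2[:2]@ex,c2[:2]@ey,c2[2])
b=[]
for y in range(302,316):
    r=np.nonzero(g[y,290:350]<140)[0]+290; b.append([f([r.min()-.5,y],.094)@ey,f([r.max()+.5,y],.094)@ey])
print("bar v",np.mean(b,0),np.mean(b))
b=np.array([[f([xs,y],.055)@ey for xs in (251,389)] for y in(240,)]); print("ring v",b.mean())
```

```text
[123, 123, 123, 124, 122, 121, 105, 73, 53, 55, 53, 53, 52, 51, 48, 47] [37, 39, 39, 40, 37, 37, 35, 36, 98, 195, 235, 238, 237, 237]
bar end 320.5 0.48440785659263463 skirt 224.5 0.4852190818402915
skirt circ 0.4848833492350679 0.08057747150031881 0.4858923275711452 0.0805948328262041 0.01945791025671821
bar v [0.07293061 0.08825667] 0.08059364101163657
ring v 0.08033633565265469
```

```bash
cat >> h.py <<'E'
AX=np.deg2rad(-14.1); EX=np.array([np.cos(AX),np.sin(AX)]); EY=np.array([-EX[1],EX[0]]); KN=.485*EX+.0806*EY
def rd(n=8):
    F=[];M=[]
    for _ in range(n): F.append(arm.read_ft_force()); M.append(arm.read_wrist_torque()); arm.pause(.015)
    return np.mean(F,0),np.mean(M,0),np.std(F,0),np.std(M,0)
def rep(tag,b=None):
    F,M,sF,sM=rd()
    if b is not None: F=F-b[:3]; M=M-b[3:]
    print(tag,round(arm.read_time(),2),"p",np.round(arm.read_tool_pos(),4),"F",np.round(F,2),"M",np.round(M,3),"sd",np.round(sF.max(),2),np.round(sM,3),"op",round(arm.read_opening(),3))
    return np.r_[F,M]
E
python3 - <<'E'
from h import *
arm.move_gripper(.5,40)
arm.line_to([*KN,.148],.08,ori=down(AX+np.pi)); arm.pause(.3)
b=rep("base"); np.save("base.npy",b)
arm.move_gripper(0.0,40); arm.pause(.3); rep("grip",b)
for d in (.002,.004):
    arm.line_to([*KN,.148-d],.02); arm.pause(.2); rep(d,b)
E
```

```text
base 6.26 p [ 0.4901 -0.0399  0.1482] F [-0.09 -0.02 -0.13] M [-0.007 -0.009 -0.008] sd 0.62 [0.024 0.035 0.027] op 0.498
grip 7.04 p [ 0.4902 -0.0396  0.1481] F [0.11 2.58 4.36] M [0.593 0.047 0.066] sd 0.6 [0.047 0.02  0.026] op 0.181
0.002 7.62 p [ 0.4902 -0.0397  0.1462] F [-0.29  3.46  6.27] M [0.718 0.078 0.054] sd 0.61 [0.019 0.03  0.034] op 0.172
0.004 8.21 p [ 0.4902 -0.0396  0.1444] F [-0.47  3.29  7.41] M [0.727 0.16  0.058] sd 0.52 [0.027 0.015 0.027] op 0.175
```

```bash
sed -i 's/def rd(n=8)/def rd(n=20)/; s/+.0806\*EY/+.0810*EY/' h.py
python3 - <<'E'
from h import *
b=np.load("base.npy")
for d in (.005,.0062):
    arm.line_to([*KN,.148-d],.02); arm.pause(.2); rep(d,b)
im=snapshot("side"); cv2.imwrite("pics/s1.png",cv2.resize(im[220:330,190:330],None,fx=5,fy=5,interpolation=cv2.INTER_CUBIC))
E
```

```text
0.005 8.99 p [ 0.4902 -0.0396  0.1435] F [-0.59  2.86  8.08] M [0.626 0.232 0.069] sd 0.57 [0.039 0.023 0.03 ] op 0.176
0.0062 9.78 p [ 0.4902 -0.0396  0.1424] F [-0.95  2.88  8.92] M [0.629 0.273 0.072] sd 0.57 [0.026 0.035 0.027] op 0.176
```

View pics/s1.png

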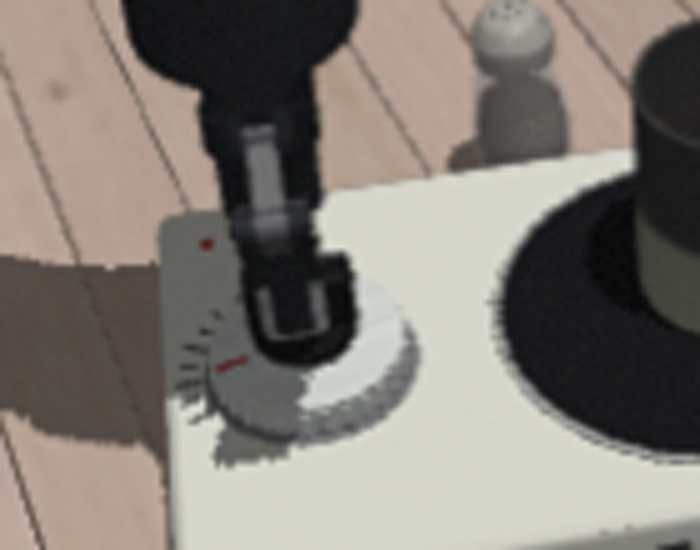

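The fingers grip the bar and sit clear of the ring. The press depth is 5.2–5.8 mm going by both force and position. Next is the first part of the turn, using the last joint only.

Run:
```python
from h import *
b=np.load("base.npy")
arm.line_to([*KN,.148-.0065],.02)
q=np.array(arm.ik([*KN,.1415],down(AX+np.pi))); print(np.round(q-arm.read_joint_positions(),4)); np.save("q0.npy",q)
for a in (.1,.2,.35,.5,.6):
    t=arm.read_time(); c=q.copy(); c[6]-=a; arm.move_j(c); rep(a,b)
    F=None
R=Rot.from_quat(arm.read_eef_rot()).as_matrix(); print("tool yaw turned",AX+np.pi-np.arctan2(R[1,0],R[0,0]),"z",R[:,2])
im=snapshot("side"); cv2.imwrite("pics/s2.png",cv2.resize(im[220:330,190:330],None,fx=5,fy=5,interpolation=cv2.INTER_CUBIC))
```

```text
[ 0.0001  0.001  -0.0004  0.0004 -0.0001 -0.0011 -0.    ]
0.1 10.66 p [ 0.4903 -0.0394  0.1421] F [-0.72  3.25  9.23] M [ 0.731  0.252 -0.051] sd 0.6 [0.025 0.027 0.03 ] op 0.173
0.2 11.24 p [ 0.4904 -0.0392  0.1421] F [-0.56  3.35  8.97] M [ 0.809  0.239 -0.041] sd 0.53 [0.025 0.033 0.029] op 0.179
0.35 11.84 p [ 0.4905 -0.0389  0.1421] F [-0.69  3.82  9.2 ] M [ 0.927  0.169 -0.038] sd 0.55 [0.035 0.032 0.026] op 0.18
0.5 12.44 p [ 0.4907 -0.0386  0.1421] F [-0.17  4.35  9.28] M [ 1.037  0.128 -0.04 ] sd 0.49 [0.038 0.032 0.021] op 0.171
0.6 13.03 p [ 0.4908 -0.0385  0.1422] F [0.26 4.69 9.04] M [ 1.095  0.077 -0.035] sd 0.5 [0.022 0.034 0.025] op 0.177
tool yaw turned 0.5997602046725437 z [ 0.00134455  0.00227006 -0.99999652]
```

View pics/s2.png

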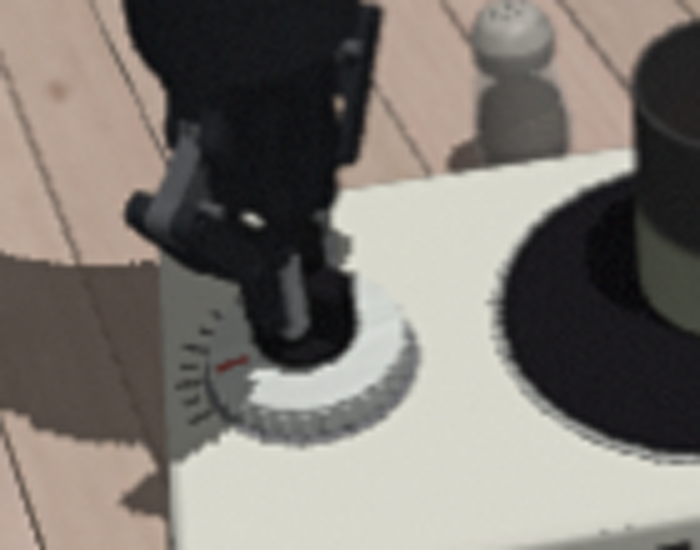

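Ring mark unmoved at (232,364) in both crops, and the bar has followed the fingers. Side-force drift suggests the tool axis is about 2 mm in front of the knob axis. I'll follow that arc and feel for the stop in small steps.

```bash
cat >> h.py <<'E'
def tgt(a,z=.1415):
    p=KN+[0,.0003]+.002*(EX-np.array([np.cos(AX-a),np.sin(AX-a)])); return [*p,z]
E
python3 - <<'E'
from h import *
b=np.load("base.npy"); h=[]
for a in np.arange(.60,1.5,.04):
    arm.movep(tgt(a),down(AX+np.pi-a)); v=rep(round(a,2),b); h.append(v[5])
    if len(h)>3 and abs(h[-1]-np.median(h[:max(3,len(h)-3)]))>.045: break
    if arm.read_time()>30: break
E
```

```text
0.6 13.66 p [ 0.4909 -0.0382  0.1421] F [-0.71  2.9   9.09] M [ 0.683  0.269 -0.011] sd 0.51 [0.038 0.031 0.031] op 0.178
0.64 14.24 p [ 0.491  -0.0381  0.1421] F [-0.6   2.94  9.07] M [ 0.706  0.265 -0.046] sd 0.56 [0.029 0.031 0.022] op 0.176
0.68 14.82 p [ 0.4911 -0.038   0.1421] F [-0.59  2.97  9.15] M [ 0.716  0.249 -0.039] sd 0.63 [0.025 0.025 0.025] op 0.178
0.72 15.41 p [ 0.4912 -0.038   0.1421] F [-0.67  3.14  9.06] M [ 0.722  0.251 -0.06 ] sd 0.55 [0.027 0.036 0.032] op 0.172
0.76 15.99 p [ 0.4913 -0.0379  0.1422] F [-0.76  3.02  9.26] M [ 0.753  0.263 -0.041] sd 0.53 [0.032 0.025 0.026] op 0.178
0.8 16.57 p [ 0.4913 -0.0379  0.1421] F [-0.64  3.09  9.31] M [0.748 0.251 0.003] sd 0.48 [0.024 0.029 0.036] op 0.171
0.84 17.16 p [ 0.4914 -0.0378  0.1421] F [-0.73  3.06  9.33] M [0.752 0.247 0.043] sd 0.55 [0.03  0.029 0.03 ] op 0.173
```

Run:
```python
from h import *
b=np.load("base.npy"); a=.852
arm.movep(tgt(a),down(AX+np.pi-a)); v=[rep(a,b)[5],rep(a,b)[5]]; print("excess",np.mean(v)+.043)
arm.line_to(tgt(a,.1475),.02); rep("up",b)
arm.move_gripper(.5); arm.pause(.2); rep("open",b)
arm.line_to(tgt(a,.25),.12); arm.pause(.2)
k=KN-.05*EX
RT=wrist_RT(); np.savez("rt3",Rc=RT[0],C=RT[1]); cv2.imwrite("pics/w3.png",snapshot("wrist")); cv2.imwrite("pics/t3.png",snapshot("top")); cv2.imwrite("pics/s3.png",snapshot("side")); rep("end",b)
a=cv2.imread("pics/s3.png")[220:330,190:330]; t=cv2.imread("pics/w3.png")
cv2.imwrite("pics/m3.png",np.hstack([cv2.resize(a,(420,330),interpolation=2),cv2.resize(t,None,fx=.6,fy=.6)[:330] if 0 else cv2.resize(t,(380,330))]))
```

```text
0.852 17.74 p [ 0.4914 -0.0378  0.1421] F [-0.84  2.85  9.39] M [0.738 0.245 0.124] sd 0.56 [0.023 0.022 0.029] op 0.178
0.852 18.07 p [ 0.4914 -0.0378  0.1422] F [-0.79  2.9   9.45] M [0.734 0.258 0.122] sd 0.59 [0.023 0.03  0.038] op 0.174
excess 0.1656386145269709
up 18.86 p [ 0.4913 -0.0378  0.1475] F [0.51 3.34 4.74] M [ 0.811 -0.081  0.14 ] sd 1.1 [0.063 0.042 0.025] op 0.178
open 19.77 p [ 0.4911 -0.038   0.1475] F [0.08 0.03 0.04] M [0.005 0.012 0.022] sd 0.59 [0.039 0.029 0.037] op 0.5
end 21.46 p [ 0.4912 -0.038   0.25  ] F [-0.12  0.14  0.16] M [0.012 0.02  0.003] sd 0.53 [0.032 0.02  0.033] op 0.5
```

View pics/m3.png

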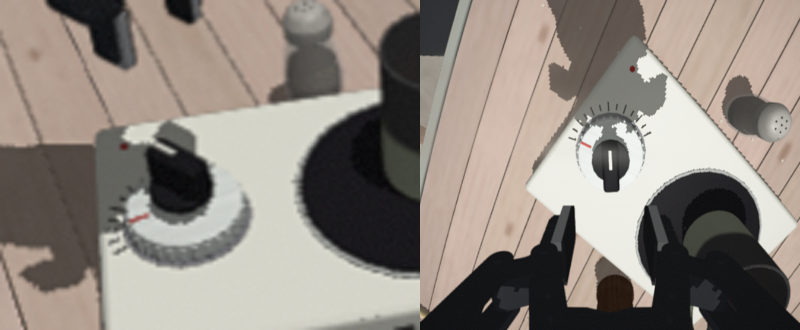

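The knob stands out, is turned by nearly the tool's angle, and its white line is vertical in the wrist picture. I'll measure the angle, the ring and the bystanders numerically.

Run:
```python
from h import *
def ana(i):
    d=np.load(f"rt{i}.npz"); RT=(d["Rc"],d["C"]); im=cv2.imread(f"pics/w{i}.png"); hsv=cv2.cvtColor(im,cv2.COLOR_BGR2HSV); g=hsv[...,2]
    K=KN+.001*EX
    dk=cv2.morphologyEx((g<105).astype(np.uint8),cv2.MORPH_CLOSE,np.ones((9,9)))
    yy,xx=np.mgrid[:480,:640]; W=cast("wrist",np.c_[xx.ravel(),yy.ravel()],.094,RT)[:,:2].reshape(480,640,2)
    W5=cast("wrist",np.c_[xx.ravel(),yy.ravel()],.055,RT)[:,:2].reshape(480,640,2)
    r=np.hypot(*(W-K).transpose(2,0,1)); m=(r<.022)&(g>120)&(hsv[...,1]<70)
    n,l,s,c=cv2.connectedComponentsWithStats(m.astype(np.uint8)); j=min((j for j in range(1,n) if s[j,4]>40),key=lambda j:np.linalg.norm(W[l==j].mean(0)-K))
    w=g.astype(float)*(l==j); L=W[l==j]; e=np.linalg.eigh(np.cov(L.T))[1][:,1]; e*=np.sign(e[0])
    r5=np.hypot(*(W5-K).transpose(2,0,1)); red=(abs(r5-.031)<.008)&(hsv[...,1]>110)&((hsv[...,0]<10)|(hsv[...,0]>170))
    q=W5[red].mean(0)-K
    print(i,"line n",s[j,4],"yaw",np.rad2deg(np.arctan2(e[1],e[0])),"centre",L.mean(0),"mark n",red.sum(),"r",np.hypot(*q),"ang",np.rad2deg(np.arctan2(q[1],q[0])))
for i in(1,2,3): ana(i)
A=cv2.imread("pics/top0.png").astype(int);B=cv2.imread("pics/t3.png").astype(int)
D=(abs(A-B).max(2)>40).astype(np.uint8); D=cv2.morphologyEx(D,cv2.MORPH_OPEN,np.ones((2,2))); n,l,s,c=cv2.connectedComponentsWithStats(D)
print([x.tolist() for x in s[1:] if x[4]>15])
cv2.imwrite("pics/c3.png",np.hstack([cv2.resize(B[180:380,230:490].astype(np.uint8),(520,400),interpolation=2)]))
```

```text
1 line n 1005 yaw 77.1114881568389 centre [ 0.49895317 -0.04114565] mark n 14 r 0.02579782221423441 ang -175.68281320287778
2 line n 124 yaw -12.928222475192953 centre [ 0.48496721 -0.03872734] mark n 69 r 0.028989336126209846 ang -176.30870351487442
3 line n 1514 yaw 27.39702817784528 centre [ 0.49408234 -0.04633277] mark n 40 r 0.028640817393262546 ang -176.6607238789796
[[220, 271, 221, 196, 23823], [348, 330, 4, 10, 27], [214, 449, 183, 31, 1534]]
```

Run:
```python
from h import *
for i,box in((2,(240,295,310,332)),(3,(195,275,290,335))):
    d=np.load(f"rt{i}.npz"); RT=(d["Rc"],d["C"]); im=cv2.imread(f"pics/w{i}.png"); g=im.max(2)
    y0,y1,x0,x1=box; s=im[y0:y1,x0:x1].max(2)
    m=cv2.subtract(s,cv2.medianBlur(s,15))>35
    n,l,st,c=cv2.connectedComponentsWithStats(m.astype(np.uint8)); j=1+np.argmax(st[1:,3]*(st[1:,2]<14)); yy,xx=np.nonzero(l==j)
    L=cast("wrist",np.c_[xx+x0,yy+y0],.094,RT)[:,:2]; e=np.linalg.eigh(np.cov(L.T))[1][:,1]; e*=np.sign(e[0])
    P=np.c_[xx,yy].astype(float); 
    print(i,st[j].tolist(),"yaw",np.rad2deg(np.arctan2(e[1],e[0])),"len",np.ptp(L@e))
print("tool yaw3",np.rad2deg(AX-.852))
```

```text
2 [7, 8, 8, 36, 236] yaw -14.248235257584248 len 0.016700955828968023
3 [27, 24, 8, 29, 184] yaw -59.87165554732851 len 0.016344979361030798
tool yaw3 -62.91600414514613
```

Run:
```python
from h import *
arm.line_to(tgt(.852,.30),.12); print(arm.read_time(),arm.read_ft_force()); ticket.finish_job()
```

```text
22.025 [-0.44770921 -0.63396944  0.15274933]
the job is handed in; nothing more can be done
```

I pushed the power knob in, turned it clockwise to its rubber stop, let it rise again, and handed the job in at 22 s of the 58 s. The gripper was clear of everything.

- **Press:** I held the knob about 5.4 mm in by the spring force, or about 6 mm by arm position, both inside the 5 to 7 mm range. The readings differ by about 0.6 mm.
- **Turn and stop:** The moment began to rise at about 0.77 rad and I stopped turning at a tool angle of 0.852 rad. I estimate the push on the stop peaked at 0.06 to 0.10 rad past touch.
- **Rest angle:** I let the knob rise before opening the fingers. The picture afterwards gives a rest angle of about 0.80 rad (±0.02), so it had sprung back a little against the stop.
- **Ring and other objects:** The ring's red mark moved 0.35° between the pictures, within measurement error. The final pictures show the knob standing out. I saw no sign that the mug, shaker or mill had moved, but the arm hid part of the final top view, so that check is incomplete.

**Checks that disagreed:**
- While turning freely, the moment read about −0.04 N m, where friction should have given +0.06. I think the arm overshot each step and settled back.
- The highest reading comes to 0.166 N m above the free-turning level, about 0.10 rad past touch. Taken against the zero-load reading, it is only about 0.03 rad past. Either is well under the 0.22 N m overload limit.
- My first estimate of the knob's position was about 2 mm too far forward. The side force showed this, and I corrected it during the turn.

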